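Close the bench caliper on the spacer sleeve

TASK

Stand the hollow spacer sleeve upright on the caliper's base plate between its two jaws, then slide the moving jaw towards the fixed jaw until the sleeve is touched on both sides. Close it gently, so that the jaw does not lean out of square, let go, and leave the solid rod and the square block standing where they are.

Things in the scene. Friction and masses are not known exactly. Their poses are not given: they have to be found in the camera images.
- caliper: Fixed bench caliper. Origin: underside centre of its dark grey base plate 150 x 270 x 10 mm (x, y, z); z up, y along the beam. Steel beam 16 mm wide at x = 50 mm, y = -100 to 130, top at z = 30. Fixed jaw: y = -80 to -60 mm (measuring face at y = -60), from the beam to x = -35, top at z = 34 (36 at the beam). The moving jaw faces it from larger y. A part stands on the plate, at z = 10.
- slider (a joint): Jaw opening in m: 0 shut, 0.12 fully open; starts at 0.08 to 0.11. Moving jaw's face at caliper y = -0.06 + this. Slides with about 1.5 N friction, stays where left. The carriage is 36 mm wide about the beam, from the jaw's face to 50 mm behind it, top at z = 34 mm; the moving jaw is an 18 mm thick arm on it reaching to caliper x = -35 mm, z = 14 to 34 mm.
- thumb_grip (a point): Point in the upright steel thumb grip on the moving carriage: a post 20 mm (caliper x) by 24 mm (caliper y), from caliper z = 34 to 73 mm. The point is on its axis at z = 55 mm, over the beam (caliper x = 50 mm), 30 mm behind the moving jaw's face. Its axes are the caliper's.
- jaw (a joint): Lean of the moving jaw out of square, in rad (either sign), about a vertical axis where it meets the carriage over the beam; 0 = square. A stiff spring (14 N m/rad) holds it: pressing a part 55 mm from the beam with 25 N leans it about 0.1 rad; it returns when let go.
- sleeve: Aluminium spacer sleeve: a hollow tube standing upright, open at both ends, outside diameter 40 mm, bore 28 mm, height 70 mm, about 120 g. Origin: centre of its lower end; z along the tube.
- rod: Solid aluminium rod standing upright, diameter 32 mm, height 70 mm. Origin: centre of its lower end. To be left alone.
- block: Solid square aluminium block standing upright, 36 x 36 x 70 mm. Origin: centre of its lower end. To be left alone. Sleeve, rod and block stand in any order on a fixed white mat 4 mm thick, their centres at least 85 mm apart.

How it is judged:
At the end, for the whole second after the job is handed in: The sleeve stands upright (within 7 degrees) on the base plate between the jaws, the jaws are closed on its 40 mm diameter (opening under 43.5 mm), the moving jaw is square within 6 degrees, and all is at rest (x of sleeve in the frame of caliper between -0.037 and 0.035 m and y of sleeve in the frame of caliper between -0.048 and -0.03 m and z of sleeve in the frame of caliper between 0.005 and 0.015 m and angle between sleeve's own z axis and vertical below 0.12 rad and value of joint slider below 0.0435 m and value of joint jaw between -0.1 and 0.1 rad and linear speed of sleeve below 0.02 m/s); the robot touches nothing.
It fails at once if the moving jaw is forced more than 10 degrees out of square (value of joint jaw above 0.175 rad or value of joint jaw below -0.175 rad).
It fails at once if the rod or the block is pushed more than 30 mm away or knocked over (distance of any of rod, block from where it was at the start of the episode above 0.03 m or angle between any of rod, block's own z axis and vertical above 0.5 rad).
It also fails if it takes over 48 s, if anything falls off the work surface, if the arm or the gripper's body presses on something with over 40 N, if the wrist force passes 120 N, or if a joint passes its speed limit or range.

ROBOT

A 6-joint arm with a two-finger parallel gripper is mounted at the origin on the work surface. World frame = base frame: x ahead of the robot, y to its left, z up, the work surface at z = 0. Lengths are in m, angles in rad, forces in N, time in s.
With the tool pointing down it reaches from about 0.4 to 0.925 m from the base axis. Payload 3.4 kg.
Tool frame: the origin (TCP) lies midway between the tips of the shut fingers; the grasp point (between the pads) lies 19 mm behind it (arm.pinch_z is the distance from the TCP to the grasp point, in m); z points along the fingers, y is the line along which they close (so a half turn about z gives the same grasp; the last joint's range is limited). The gripper opens to 85 mm and grips with 20 to 120 N. Pads are 22 mm wide; open, the fingers measure 114 mm over their backs; the gripper's body (76 mm by 85 mm) begins 54 mm behind the grasp point. The pads swing forward as they close: fully open they stand 13 mm farther back than shut.
Start: joints at [1.115, 0.307, 1.506, -0, 1.328, -0.073], TCP at [0.214, 0.534, 0.231] pointing down, gripper open.
Joint ranges: [-3.12, 3.12], [-1.05, 2.28], [0.14, 2.33], [-1.42, 4.57], [0.1, 2.73], [-2.68, 2.68]. Speed limits (rad/s): [2.57, 2.57, 3.14, 3.14, 3.14, 3.14].

INTERFACE

Orientations are given as a unit quaternion [x, y, z, w].
In Python, from plant import arm, get_image, workorder, outline_of gives the robot as it stands. The module is installed in compiled form; this text tells all that it offers.
- The arm moves only by the tool jog_arm, never from a script. Its argument "moves" is a list of rows, each an object of numbers: "fingers": the closure in counts, from 0 (fully open) to 255 (shut); "tx", "ty", "tz": the shift along the world's x, y, z in mm; "roll": the turn about the world's z in rad. In form: [{"fingers": .., "tx": .., "ty": .., "tz": .., "roll": ..}, ...]. A call has 1 to 5 rows; each row shifts and turns the commanded pose from where the row before left it; what a row does not reach is not made up. A row lasts 1/10 s, in which the tool goes at most 50 mm and 8.59 degrees, less where a joint would pass 70% of its speed; a pose out of reach is approached as far as the arm can. A call with a gripper value outside its range is refused whole. The fingers move at their own pace and stop on an object; "grip_force" is the grip in N (left out, the last holds). Time passes only in rows, so rows that do not move let the fingers close. It gives the time, the measured TCP pose, the force, the opening and the grip force at its end, in the units of the state.
- arm.get_state(): the state, without advancing time (a new reading comes with each control period).
- get_image(name): name is "side" or "top"; returns a dict with "color" (480x640x3 uint8, red, green, blue), "fx", "fy", "cx", "cy" (pixels), "T" (4x4, takes a point from camera to world coordinates). Camera axes: x right, y up, looking along -z (the intrinsics and any distortion apply to the point x, -y, -z); pixel columns grow to the right and rows downward; lengths in m; the calibration is good to about 2 mm. A picture is of the moment at which its call begins. There is no depth.
- workorder.job_done(): hands the job in; it is judged then, once.
Trained networks look in the newest picture that a camera, given by its name, has taken for a name from the list of things; names that differ only in an ending like _2 or _b are one class to them, and where a whole thing is asked for, a point or a joint stands for the part that bears it (a point fixed in the world has none). Each returns a list of dicts, best first, with "score" (0 to 1); they miss things now and then, are a little off and sometimes report something else, mostly with a low value. They report only what shows in the picture. A call takes as long as a camera call.
- outline_of(camera, name): "mask" (480x640 bool, what is visible of it) and "at" ([column, row] in pixels, amid what is visible of it).
The state is a dict: "time_s": time; "joints": joint angles; "joint_velocities": joint speeds; "effort": joint torques, N m; "tool_pos": TCP position; "tcp_rot": TCP orientation; "wrist_force": force on the tool from outside, world axes, zero at the start; "wrist_torque": the same for the moment, N m; "finger_gap": finger opening in m; "gripper_force": force on a finger pad.
Only numpy, scipy, OpenCV 4.12 (cv2) and the standard library are available. Lean on these libraries where they do the work, as an engineer would, in place of code of your own. Each camera call takes 0.05 s, during which the arm holds its last target. There are 200 camera calls.

## Working session

There is one attempt and no reset: what is moved stays moved. The work goes in short steps, Python scripts to look and compute and a tool call to move; the robot and the scene stay as the last step left them, time stands still between calls to the robot, and variables do not carry over. Pictures are saved under pics/ and viewed, at most 10 in all, crops included, and the job is handed in when it is done.

Besides the shell and the picture viewer there is one more tool, called after "Emit:" as a command line: name --argument value ..., lists and objects as JSON in quotes. jog_arm: Moves the arm, as the interface text tells. Its arguments: {"type":"object","properties":{"moves":{"type":"array","items":{"type":"object","properties":{"fingers":{"type":"number"},"tx":{"type":"number"},"ty":{"type":"number"},"tz":{"type":"number"},"roll":{"type":"number"}}}},"grip_force":{"type":"number"}},"required":["moves"]}

```bash
mkdir -p pics
cat > h.py <<'E'
import numpy as np, cv2
from plant import arm, get_image, workorder, outline_of
def ray(im,px):
    T=im["T"]; u,v=px
    d=np.array([(u-im["cx"])/im["fx"],-(v-im["cy"])/im["fy"],-1.])
    return T[:3,3],T[:3,:3]@d
def at_z(im,px,z):
    o,d=ray(im,px); return o+d*(z-o[2])/d[2]
def proj(im,p):
    T=im["T"]; q=T[:3,:3].T@(np.asarray(p,float)-T[:3,3])
    return np.array([im["cx"]+im["fx"]*q[0]/-q[2], im["cy"]-im["fy"]*q[1]/-q[2]])
E
python3 - <<'E'
from h import *
for c in("top","side"):
    im=get_image(c); cv2.imwrite(f"pics/{c}0.png",im["color"][:,:,::-1])
    print(c,im["fx"],im["fy"],im["cx"],im["cy"],im.keys(),np.round(im["T"],3).tolist())
    for n in("sleeve","rod","block","caliper","slider","thumb_grip"):
        for r in outline_of(c,n)[:2]:
            ys,xs=np.nonzero(r["mask"]); print(n,round(r["score"],2),np.round(r["at"]),xs.min(),xs.max(),ys.min(),ys.max(),np.round(at_z(im,r["at"],.04),3))
print(arm.get_state())
E
```

```text
top 522.6541112340046 522.6541112340046 321.65563243236903 246.62385319613884 dict_keys(['color', 'fx', 'fy', 'cx', 'cy', 'T']) [[0.01, 0.99, -0.143, 0.414], [-1.0, 0.007, -0.023, 0.039], [-0.022, 0.144, 0.989, 0.967], [0.0, 0.0, 0.0, 1.0]]
sleeve 0.7 [186. 259.] 172 201 250 273 [0.524 0.304 0.04 ]
rod 0.75 [251. 213.] 239 260 204 227 [0.609 0.189 0.04 ]
rod 0.67 [433. 255.] 355 518 199 310 [ 0.534 -0.138  0.04 ]
block 0.77 [247. 282.] 235 261 274 295 [0.485 0.192 0.04 ]
caliper 0.65 [436. 256.] 355 517 198 310 [ 0.533 -0.143  0.04 ]
slider 0.67 [410. 243.] 387 428 222 276 [ 0.556 -0.098  0.04 ]
thumb_grip 0.56 [409. 242.] 386 427 221 277 [ 0.558 -0.095  0.04 ]
side 491.48903470766203 491.48903470766203 317.2665450391039 239.89075262707146 dict_keys(['color', 'fx', 'fy', 'cx', 'cy', 'T']) [[0.657, 0.563, -0.501, 0.166], [-0.754, 0.49, -0.439, -0.274], [-0.002, 0.666, 0.746, 0.641], [0.0, 0.0, 0.0, 1.0]]
sleeve 0.69 [207. 194.] 192 219 171 215 [0.522 0.302 0.04 ]
sleeve 0.42 [284. 198.] 274 293 178 217 [0.606 0.189 0.04 ]
rod 0.73 [286. 198.] 274 292 178 216 [0.608 0.186 0.04 ]
block 
[... 251 characters left out ...]
me_s': 0.7, 'joints': array([ 1.11550709e+00,  3.06740977e-01,  1.50635214e+00, -1.00633044e-05,
        1.32840664e+00, -7.34930209e-02]), 'joint_velocities': array([0.001167  , 0.00106351, 0.0016914 , 0.00071138, 0.00081507,
       0.00163454]), 'effort': array([ 7.22773148e-04, -4.57289815e+01, -2.52288008e+01,  2.35108182e-04,
        4.59524526e-04, -1.16361011e-06]), 'tool_pos': array([0.21427275, 0.53361428, 0.23135685]), 'tcp_rot': array([1.89739576e-01, 9.81834452e-01, 4.35588575e-05, 1.68531044e-05]), 'wrist_force': array([-1.03181359, -0.17121359,  0.20973533]), 'wrist_torque': array([-0.04371591, -0.03658427,  0.03444872]), 'gripper_force': 0.0, 'finger_gap': 0.08524077351438634}
```

Run:
```python
import cv2
a=cv2.imread("pics/top0.png")[180:330,150:540]; cv2.imwrite("pics/topc.png",cv2.resize(a,None,fx=2,fy=2,interpolation=2))
a=cv2.imread("pics/side0.png")[150:450,160:560]; cv2.imwrite("pics/sidec.png",cv2.resize(a,None,fx=2,fy=2,interpolation=2))
```

```text
(no output)
```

View pics/topc.png

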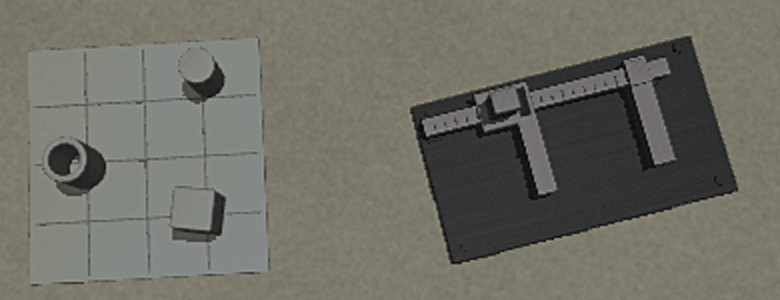

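View pics/sidec.png

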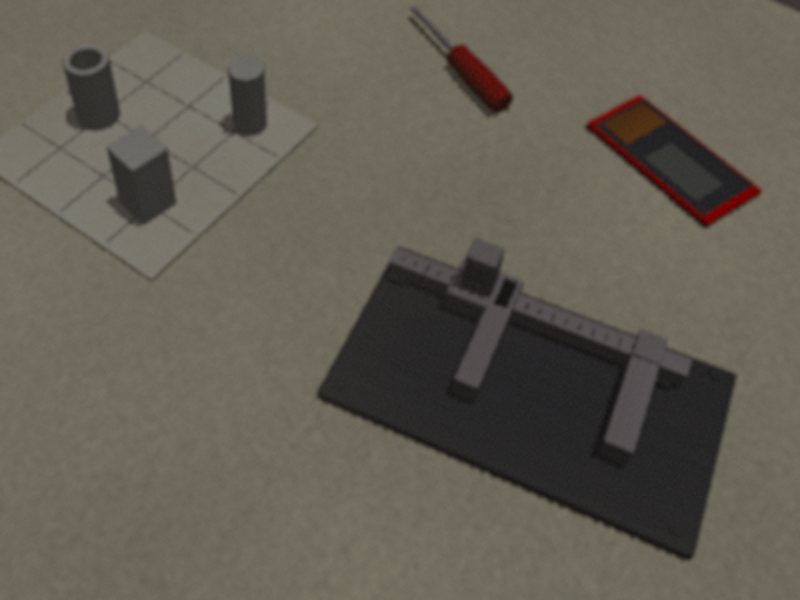

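The top view shows the hollow sleeve at about (184,259), the rod at (249,213) and the block at (248,283). The caliper plate is on the right with the beam along its far edge and the moving jaw on the left. The side view agrees.

```bash
cat >> h.py <<'E'
def w2c(P,c):
    d=np.asarray(P)[:2]-c[:2]; k,s=np.cos(c[2]),np.sin(c[2]); return np.array([k*d[0]+s*d[1],-s*d[0]+k*d[1]])
def c2w(p,c):
    k,s=np.cos(c[2]),np.sin(c[2]); return np.array([c[0]+k*p[0]-s*p[1],c[1]+s*p[0]+k*p[1]])
E
python3 - <<'E'
from h import *
from scipy.optimize import least_squares
t=get_image("top"); s=get_image("side")
tp=lambda a:np.array(a)/2+[150,180]
sp=lambda a:np.array(a)/2+[160,150]
obs=[(t,tp(a),q) for a,q in [((412,107),(.075,.135)),((690,37),(.075,-.135)),((737,190),(-.075,-.135)),((452,263),(-.075,.135))]]
obs+=[(s,sp(a),q) for a,q in [((320,395),(-.075,.135)),((735,375),(.075,-.135)),((690,556),(-.075,-.135))]]
f=lambda c:np.concatenate([proj(im,[*c2w(q,c),.01])-p for im,p,q in obs])
for o in (obs[:4],obs[4:],obs):
    g=lambda c:np.concatenate([proj(im,[*c2w(q,c),.01])-p for im,p,q in o])
    r=least_squares(g,[.53,-.15,0]); print(np.round(r.x,4),np.round(r.fun,1))
c=r.x
for im,p,z in [(t,tp((557,192)),.034),(s,sp((476,398)),.034),(t,tp((655,165)),.034),(t,tp((510,97)),.073),(s,sp((487,250)),.073)]:
    print("cal",np.round(w2c(at_z(im,p,z),c),4))
from numpy import round as R
print("sleeve",R(at_z(t,tp((67,159)),.074),4),R(at_z(s,sp((88,60)),.074),4))
print("rod",R(at_z(t,tp((197,67)),.074),4),"block",R(at_z(t,tp((196,210)),.074),4))
E
```

```text
[ 0.54  -0.15   0.256] [-1.1 -0.5  0.4 -0.8  0.9  0.6 -0.2  0.5]
[ 0.5413 -0.1492  0.2608] [-2.7 -1.2  0.8 -0.9  1.7  1. ]
[ 0.5407 -0.1495  0.259 ] [-1.4 -0.6 -0.1 -1.3  0.7 -0.  -0.3  0.4 -2.8 -0.9  0.9 -0.3  1.6  1.6]
cal [-0.0369  0.0295]
cal [-0.0413  0.0272]
cal [-0.0353 -0.0614]
cal [0.0509 0.0539]
cal [0.0534 0.0582]
sleeve [0.5191 0.2986 0.074 ] [0.522  0.2995 0.074 ]
rod [0.6009 0.1881 0.074 ] block [0.4759 0.1852 0.074 ]
```

Emit:
jog_arm --moves '[{"fingers":0,"tx":34,"ty":-26,"tz":0,"roll":-0.13},{"fingers":0,"tx":34,"ty":-26,"tz":0,"roll":-0.13},{"fingers":0,"tx":34,"ty":-26,"tz":0,"roll":-0.13},{"fingers":0,"tx":34,"ty":-26,"tz":0,"roll":-0.13},{"fingers":0,"tx":34,"ty":-26,"tz":0,"roll":-0.13}]' --grip_force 30

```text
time_s: 1.3
tool_pos: [0.3854, 0.4026, 0.2315]
tcp_rot: [0.496, 0.869, 0.0, 0.0]
wrist_force: [0.2, -0.2, -0.4]
finger_gap: 0.0855
gripper_force: 0.0
```

Emit:
jog_arm --moves '[{"fingers":0,"tx":34,"ty":-26,"tz":0,"roll":-0.14},{"fingers":0,"tx":34,"ty":-26,"tz":0,"roll":-0.138},{"fingers":0,"tx":34,"ty":-26,"tz":0},{"fingers":0,"tx":33,"ty":-26,"tz":-30},{"fingers":0,"tx":0,"ty":0,"tz":-40}]'

```text
schema error: expected keys fingers, tx, ty, tz, roll
```

Emit:
jog_arm --moves '[{"fingers":0,"tz":-20},{"fingers":0,"tz":0}]'

```text
schema error: expected keys fingers, tx, ty, tz, roll
```

Run:
```python
from h import *
for c in("top","side"):
    im=get_image(c); cv2.imwrite(f"pics/{c}1.png",im["color"][:,:,::-1])
    p=arm.get_state()["tool_pos"]; print(c,p,proj(im,p))
a=cv2.imread("pics/side1.png")[80:280,120:360]; b=cv2.imread("pics/top1.png")[180:330,130:310]
a=cv2.resize(a,(400,333)); b=cv2.resize(b,(400,333)); cv2.imwrite("pics/c1.png",np.hstack([a,b]))
```

```text
top [0.39111748 0.39861227 0.23149603] [ 76.38466644 336.23571423]
side [0.38848534 0.40065003 0.23143702] [ 68.48797619 113.70269228]
```

View pics/c1.png

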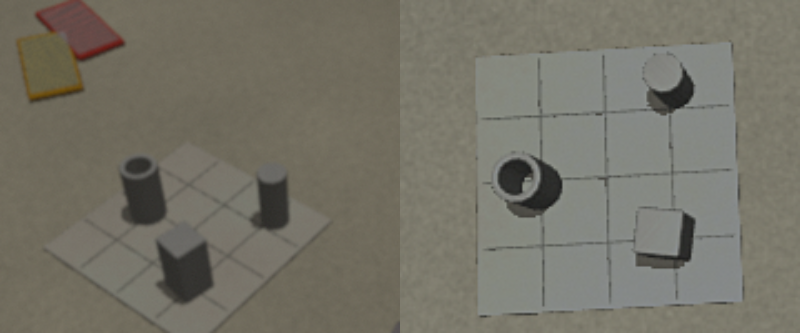

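The moves were refused because every key is needed, so nothing moved. The picture shows the sleeve rim at top pixel (183,260), as measured.

Emit:
jog_arm --moves '[{"fingers":0,"tx":34,"ty":-26,"tz":0,"roll":-0.14},{"fingers":0,"tx":34,"ty":-26,"tz":0,"roll":-0.138},{"fingers":0,"tx":34,"ty":-26,"tz":0,"roll":0},{"fingers":0,"tx":33,"ty":-26,"tz":-40,"roll":0},{"fingers":0,"tx":0,"ty":0,"tz":-40,"roll":0}]'

```text
time_s: 1.9
tool_pos: [0.5205, 0.302, 0.1582]
tcp_rot: [0.61, 0.792, 0.003, 0.003]
wrist_force: [0.1, 1.1, -0.9]
finger_gap: 0.0857
gripper_force: 0.0
```

Emit:
jog_arm --moves '[{"fingers":0,"tx":0,"ty":0,"tz":-20,"roll":0},{"fingers":0,"tx":0,"ty":0,"tz":0,"roll":0}]'

```text
time_s: 2.1
tool_pos: [0.512, 0.302, 0.1332]
tcp_rot: [0.609, 0.793, -0.003, -0.002]
wrist_force: [-1.1, -0.7, 0.1]
finger_gap: 0.0852
gripper_force: 0.0
```

Run:
```python
from h import *
for c in("top","side"):
    im=get_image(c); cv2.imwrite(f"pics/{c}2.png",im["color"][:,:,::-1])
    p=arm.get_state()["tool_pos"]; print(c,p,proj(im,p),proj(im,[.5205,.299,.074]))
    for r in outline_of(c,"sleeve")[:1]: print(r["at"],r["score"])
print(arm.get_state()["tcp_rot"])
a=cv2.imread("pics/side2.png")[120:250,130:280]; b=cv2.imread("pics/top2.png")[190:320,110:260]
cv2.imwrite("pics/c2.png",cv2.resize(np.hstack([a,b]),(800,347)))
```

```text
top [0.5133784  0.30299761 0.13537442] [169.81978614 258.45602175] [183.2834557  258.68820126]
[183.5, 262.2] 0.84
side [0.51528118 0.30420283 0.13800449] [192.12184112 151.19831329] [203.49899833 180.5549697 ]
[206.3, 188.6] 0.87
[6.08661777e-01 7.93428030e-01 1.53181764e-03 6.75247397e-04]
```

View pics/c2.png

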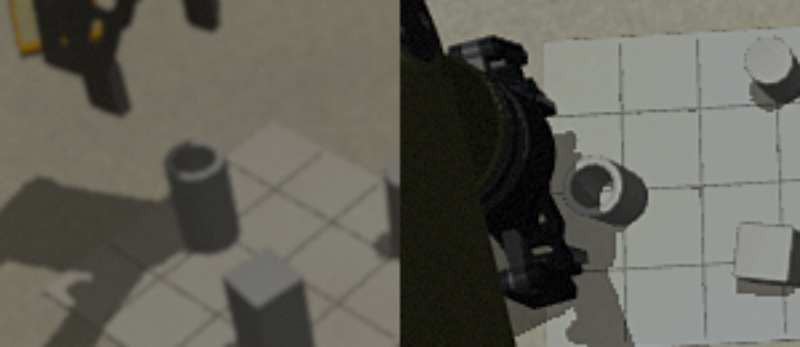

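The sleeve shows clear below the open gripper, rim at top (184,259) and side (203,181), and the pose is consistent. I'll descend.

Emit:
jog_arm --moves '[{"fingers":0,"tx":0,"ty":0,"tz":0,"roll":0},{"fingers":0,"tx":0,"ty":0,"tz":0,"roll":0},{"fingers":0,"tx":0,"ty":0,"tz":0,"roll":0}]'

```text
time_s: 2.6
tool_pos: [0.515, 0.3036, 0.1378]
tcp_rot: [0.609, 0.793, 0.001, 0.0]
wrist_force: [-0.3, -0.1, -0.1]
finger_gap: 0.085
gripper_force: 0.0
```

Emit:
jog_arm --moves '[{"fingers":0,"tx":5.5,"ty":-4.5,"tz":-20,"roll":0},{"fingers":0,"tx":0,"ty":0,"tz":-30,"roll":0},{"fingers":0,"tx":0,"ty":0,"tz":-30,"roll":0},{"fingers":0,"tx":0,"ty":0,"tz":-18,"roll":0},{"fingers":0,"tx":0,"ty":0,"tz":0,"roll":0}]'

```text
time_s: 3.1
tool_pos: [0.5181, 0.2976, 0.0363]
tcp_rot: [0.609, 0.793, -0.003, -0.001]
wrist_force: [-0.3, -0.9, 0.5]
finger_gap: 0.0857
gripper_force: 0.0
```

Emit:
jog_arm --moves '[{"fingers":0,"tx":0,"ty":0,"tz":0,"roll":0},{"fingers":0,"tx":0,"ty":0,"tz":0,"roll":0}]'

```text
time_s: 3.3
tool_pos: [0.5213, 0.2993, 0.0402]
tcp_rot: [0.609, 0.793, 0.001, 0.001]
wrist_force: [-0.4, 0.3, -0.1]
finger_gap: 0.0854
gripper_force: 0.0
```

Emit:
jog_arm --moves '[{"fingers":255,"tx":0,"ty":0,"tz":0,"roll":0},{"fingers":255,"tx":0,"ty":0,"tz":0,"roll":0},{"fingers":255,"tx":0,"ty":0,"tz":0,"roll":0},{"fingers":255,"tx":0,"ty":0,"tz":0,"roll":0},{"fingers":255,"tx":0,"ty":0,"tz":0,"roll":0}]'

```text
time_s: 3.8
tool_pos: [0.5207, 0.2989, 0.0397]
tcp_rot: [0.609, 0.793, 0.001, 0.0]
wrist_force: [-0.9, -0.2, 5.2]
finger_gap: 0.0396
gripper_force: 29.8
```

Emit:
jog_arm --moves '[{"fingers":255,"tx":0,"ty":0,"tz":0,"roll":0},{"fingers":255,"tx":0,"ty":0,"tz":0,"roll":0},{"fingers":255,"tx":0,"ty":0,"tz":0,"roll":0}]'

```text
time_s: 4.1
tool_pos: [0.5207, 0.2989, 0.0397]
tcp_rot: [0.609, 0.793, 0.001, 0.0]
wrist_force: [-1.1, 0.7, 6.0]
finger_gap: 0.0398
gripper_force: 29.8
```

Emit:
jog_arm --moves '[{"fingers":255,"tx":0,"ty":0,"tz":20,"roll":0},{"fingers":255,"tx":0,"ty":0,"tz":40,"roll":0},{"fingers":255,"tx":0,"ty":0,"tz":40,"roll":0},{"fingers":255,"tx":0,"ty":-15,"tz":20,"roll":0},{"fingers":255,"tx":3,"ty":-30,"tz":0,"roll":0}]'

```text
time_s: 4.6
tool_pos: [0.5255, 0.2559, 0.1625]
tcp_rot: [0.608, 0.794, 0.004, 0.002]
wrist_force: [0.4, -1.0, -1.3]
finger_gap: 0.0395
gripper_force: 30.8
```

Emit:
jog_arm --moves '[{"fingers":255,"tx":3,"ty":-36,"tz":0,"roll":0},{"fingers":255,"tx":3,"ty":-40,"tz":0,"roll":0},{"fingers":255,"tx":3,"ty":-40,"tz":0,"roll":0},{"fingers":255,"tx":3,"ty":-40,"tz":0,"roll":0},{"fingers":255,"tx":3,"ty":-40,"tz":0,"roll":0}]'

```text
time_s: 5.1
tool_pos: [0.5376, 0.0562, 0.1584]
tcp_rot: [0.609, 0.793, -0.0, -0.0]
wrist_force: [1.0, -0.9, -1.4]
finger_gap: 0.0396
gripper_force: 30.8
```

Emit:
jog_arm --moves '[{"fingers":255,"tx":3,"ty":-40,"tz":0,"roll":0},{"fingers":255,"tx":3,"ty":-40,"tz":0,"roll":0},{"fingers":255,"tx":3,"ty":-40,"tz":0,"roll":0},{"fingers":255,"tx":3,"ty":-40,"tz":0,"roll":0},{"fingers":255,"tx":0,"ty":-30,"tz":0,"roll":0}]'

```text
time_s: 5.6
tool_pos: [0.5501, -0.1347, 0.1583]
tcp_rot: [0.61, 0.793, -0.0, -0.0]
wrist_force: [0.4, -0.0, -0.8]
finger_gap: 0.0396
gripper_force: 30.8
```

Emit:
jog_arm --moves '[{"fingers":255,"tx":0,"ty":-20,"tz":0,"roll":0},{"fingers":255,"tx":0,"ty":0,"tz":0,"roll":0},{"fingers":255,"tx":0,"ty":0,"tz":0,"roll":0},{"fingers":255,"tx":0,"ty":0,"tz":0,"roll":0}]'

```text
time_s: 6.0
tool_pos: [0.5497, -0.1512, 0.1584]
tcp_rot: [0.609, 0.793, 0.0, -0.001]
wrist_force: [-0.4, 0.0, -1.1]
finger_gap: 0.0395
gripper_force: 30.8
```

Emit:
jog_arm --moves '[{"fingers":255,"tx":2,"ty":-31,"tz":0,"roll":0},{"fingers":255,"tx":0,"ty":0,"tz":-20,"roll":0},{"fingers":255,"tx":0,"ty":0,"tz":-20,"roll":0},{"fingers":255,"tx":0,"ty":0,"tz":0,"roll":0},{"fingers":255,"tx":0,"ty":0,"tz":0,"roll":0}]'

```text
time_s: 6.5
tool_pos: [0.552, -0.1821, 0.1187]
tcp_rot: [0.609, 0.794, -0.0, -0.001]
wrist_force: [0.1, 0.4, -1.5]
finger_gap: 0.0393
gripper_force: 30.8
```

Run:
```python
from h import *
V=[]
st=arm.get_state()["tool_pos"]
for c in("side","top"):
    im=get_image(c); a=im["color"][:,:,::-1].copy(); cv2.imwrite(f"pics/{c}3.png",a)
    print(c,proj(im,[*st[:2],st[2]-.036]),proj(im,[*st[:2],st[2]+.034]))
    for n in ("sleeve","slider"):
        for r in outline_of(c,n)[:1]: print(n,r["at"],r["score"])
    V.append(a[200:450,320:540] if c=="side" else a[180:430,320:540])
cv2.imwrite("pics/c3.png",cv2.resize(np.hstack(V),(800,455)))
```

```text
side [457.86052126 322.40071768] [470.02973526 291.31313997]
sleeve [451.2, 315.4] 0.97
slider [401.0, 300.4] 0.87
top [463.55767888 241.78104541] [474.5709924  234.96516963]
sleeve [460.9, 240.4] 0.79
slider [408.1, 241.2] 0.79
```

View pics/c3.png

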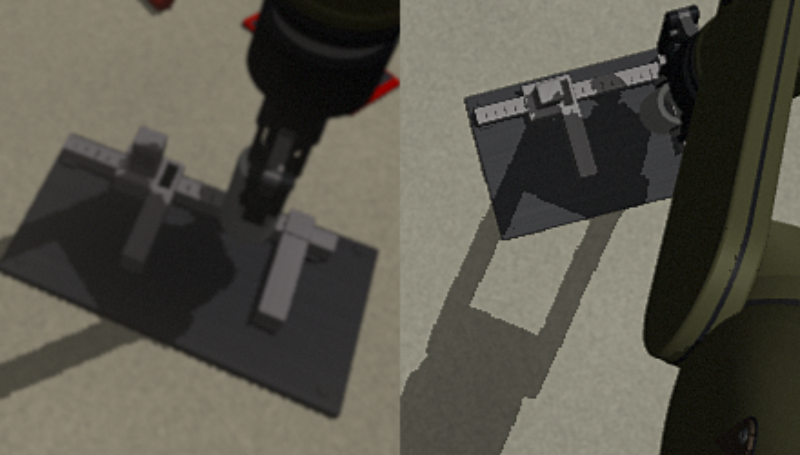

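The sleeve hangs upright in the gripper over the plate, between the moving jaw (side crop about 145,230) and the fixed jaw (285,270). I'll lower it.

Emit:
jog_arm --moves '[{"fingers":255,"tx":0,"ty":0,"tz":-20,"roll":0},{"fingers":255,"tx":0,"ty":0,"tz":-20,"roll":0},{"fingers":255,"tx":0,"ty":0,"tz":-10,"roll":0},{"fingers":255,"tx":0,"ty":0,"tz":0,"roll":0},{"fingers":255,"tx":0,"ty":0,"tz":0,"roll":0}]'

```text
time_s: 7.3
tool_pos: [0.5525, -0.1835, 0.0692]
tcp_rot: [0.609, 0.793, 0.0, 0.0]
wrist_force: [0.3, 0.4, -1.7]
finger_gap: 0.039
gripper_force: 30.8
```

Emit:
jog_arm --moves '[{"fingers":255,"tx":0,"ty":0,"tz":-10,"roll":0},{"fingers":255,"tx":0,"ty":0,"tz":-7,"roll":0},{"fingers":255,"tx":0,"ty":0,"tz":-2,"roll":0},{"fingers":255,"tx":0,"ty":0,"tz":0,"roll":0},{"fingers":255,"tx":0,"ty":0,"tz":0,"roll":0}]'

```text
time_s: 7.8
tool_pos: [0.5523, -0.1834, 0.0498]
tcp_rot: [0.609, 0.793, -0.0, 0.0]
wrist_force: [0.4, -0.7, -1.6]
finger_gap: 0.0395
gripper_force: 30.8
```

Emit:
jog_arm --moves '[{"fingers":255,"tx":0,"ty":0,"tz":-2,"roll":0},{"fingers":255,"tx":0,"ty":0,"tz":-1.5,"roll":0},{"fingers":255,"tx":0,"ty":0,"tz":0,"roll":0},{"fingers":255,"tx":0,"ty":0,"tz":0,"roll":0}]'

```text
time_s: 8.2
tool_pos: [0.5522, -0.1833, 0.0464]
tcp_rot: [0.609, 0.793, 0.0, 0.0]
wrist_force: [-0.1, 0.3, -0.5]
finger_gap: 0.0393
gripper_force: 30.8
```

Emit:
jog_arm --moves '[{"fingers":255,"tx":0,"ty":0,"tz":-1,"roll":0},{"fingers":255,"tx":0,"ty":0,"tz":0,"roll":0},{"fingers":255,"tx":0,"ty":0,"tz":0,"roll":0}]'

```text
time_s: 8.5
tool_pos: [0.5524, -0.1834, 0.0457]
tcp_rot: [0.609, 0.793, 0.0, 0.0]
wrist_force: [-0.9, -0.4, 2.5]
finger_gap: 0.0396
gripper_force: 31.0
```

Emit:
jog_arm --moves '[{"fingers":70,"tx":0,"ty":0,"tz":0,"roll":0},{"fingers":70,"tx":0,"ty":0,"tz":0,"roll":0},{"fingers":70,"tx":0,"ty":0,"tz":0,"roll":0},{"fingers":70,"tx":0,"ty":0,"tz":0,"roll":0}]'

```text
time_s: 8.9
tool_pos: [0.5522, -0.1833, 0.0452]
tcp_rot: [0.609, 0.793, -0.0, -0.0]
wrist_force: [0.1, -0.4, 0.3]
finger_gap: 0.062
gripper_force: 0.0
```

Emit:
jog_arm --moves '[{"fingers":70,"tx":0,"ty":0,"tz":15,"roll":0},{"fingers":70,"tx":0,"ty":0,"tz":30,"roll":0},{"fingers":70,"tx":0,"ty":0,"tz":40,"roll":0},{"fingers":255,"tx":0,"ty":0,"tz":20,"roll":0},{"fingers":255,"tx":0,"ty":0,"tz":0,"roll":0}]'

```text
time_s: 9.4
tool_pos: [0.5547, -0.1843, 0.1539]
tcp_rot: [0.609, 0.793, 0.001, 0.004]
wrist_force: [1.1, 0.5, -0.8]
finger_gap: 0.0338
gripper_force: 0.0
```

Emit:
jog_arm --moves '[{"fingers":255,"tx":3,"ty":35,"tz":0,"roll":0},{"fingers":255,"tx":3,"ty":35,"tz":0,"roll":0},{"fingers":255,"tx":3,"ty":35,"tz":0,"roll":0},{"fingers":255,"tx":3,"ty":30,"tz":0,"roll":0},{"fingers":255,"tx":0,"ty":0,"tz":0,"roll":0}]'

```text
time_s: 9.9
tool_pos: [0.5631, -0.0447, 0.1488]
tcp_rot: [0.608, 0.794, -0.0, -0.002]
wrist_force: [-0.4, 0.3, 0.2]
finger_gap: 0.0001
gripper_force: 0.0
```

Emit:
jog_arm --moves '[{"fingers":255,"tx":0,"ty":0,"tz":0,"roll":0},{"fingers":255,"tx":0,"ty":0,"tz":0,"roll":0}]'

```text
time_s: 10.1
tool_pos: [0.5637, -0.049, 0.1496]
tcp_rot: [0.609, 0.793, -0.001, -0.0]
wrist_force: [-0.9, -0.2, 0.2]
finger_gap: 0.0001
gripper_force: 0.0
```

Run:
```python
from h import *
V=[]
st=arm.get_state(); print(st["tool_pos"],st["finger_gap"],w2c(st["tool_pos"],(.540,-.150,.257)))
for c in("side","top"):
    im=get_image(c); a=im["color"][:,:,::-1].copy()
    for n in ("sleeve",):
        for r in outline_of(c,n)[:1]:
            print(n,r["at"],r["score"],w2c(at_z(im,r["at"],.045),(.540,-.150,.257)))
    V.append(a[200:450,320:540] if c=="side" else a[150:400,320:540])
cv2.imwrite("pics/c4.png",cv2.resize(np.hstack(V),(800,455)))
```

```text
[ 0.56374889 -0.04897663  0.14955206] 0.00012896903744201213 [0.04864704 0.09166894]
sleeve [452.6, 333.3] 0.95 [ 0.00968669 -0.03301946]
sleeve [419.8, 260.7] 0.68 [-0.00672584  0.03940962]
```

View pics/c4.png

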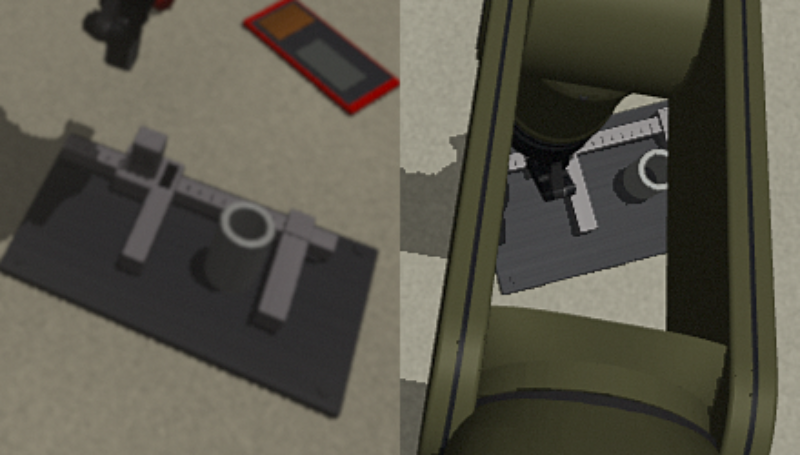

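The sleeve stands upright close to the fixed jaw (side crop about 245,225), and the shut fingers are behind the thumb grip (150,145). I'll descend behind it.

Emit:
jog_arm --moves '[{"fingers":255,"tx":1,"ty":1,"tz":-30,"roll":0},{"fingers":255,"tx":0,"ty":0,"tz":-30,"roll":0},{"fingers":255,"tx":0,"ty":0,"tz":-10,"roll":0},{"fingers":255,"tx":0,"ty":0,"tz":0,"roll":0},{"fingers":255,"tx":0,"ty":0,"tz":0,"roll":0}]'

```text
time_s: 10.8
tool_pos: [0.5659, -0.0477, 0.081]
tcp_rot: [0.609, 0.793, 0.0, 0.0]
wrist_force: [0.8, 0.2, 0.1]
finger_gap: -0.0001
gripper_force: 0.0
```

Emit:
jog_arm --moves '[{"fingers":255,"tx":0,"ty":0,"tz":-15,"roll":0},{"fingers":255,"tx":0,"ty":0,"tz":-15,"roll":0},{"fingers":255,"tx":0,"ty":0,"tz":0,"roll":0},{"fingers":255,"tx":0,"ty":0,"tz":0,"roll":0}]'

```text
time_s: 11.2
tool_pos: [0.566, -0.0475, 0.0515]
tcp_rot: [0.609, 0.793, 0.0, 0.001]
wrist_force: [0.3, -0.4, 0.8]
finger_gap: -0.0001
gripper_force: 0.0
```

Emit:
jog_arm --moves '[{"fingers":255,"tx":1.3,"ty":-4.8,"tz":0,"roll":0},{"fingers":255,"tx":1.3,"ty":-4.8,"tz":0,"roll":0},{"fingers":255,"tx":1.3,"ty":-4.8,"tz":0,"roll":0},{"fingers":255,"tx":1.3,"ty":-4.8,"tz":0,"roll":0},{"fingers":255,"tx":1.3,"ty":-4.8,"tz":0,"roll":0}]'

```text
time_s: 11.7
tool_pos: [0.572, -0.0717, 0.0506]
tcp_rot: [0.609, 0.793, 0.0, 0.0]
wrist_force: [0.0, 2.3, 1.2]
finger_gap: 0.0001
gripper_force: 0.8
```

Emit:
jog_arm --moves '[{"fingers":255,"tx":1.3,"ty":-4.8,"tz":0,"roll":0},{"fingers":255,"tx":1.3,"ty":-4.8,"tz":0,"roll":0},{"fingers":255,"tx":1,"ty":-4,"tz":0,"roll":0},{"fingers":255,"tx":0.8,"ty":-3,"tz":0,"roll":0},{"fingers":255,"tx":0,"ty":0,"tz":0,"roll":0}]'

```text
time_s: 12.2
tool_pos: [0.5762, -0.0886, 0.0502]
tcp_rot: [0.609, 0.793, -0.0, 0.0]
wrist_force: [0.3, 0.4, -0.6]
finger_gap: 0.0005
gripper_force: 0.0
```

Run:
```python
from h import *
st=arm.get_state(); print(st["tool_pos"],st["wrist_force"],w2c(st["tool_pos"],(.540,-.150,.257)))
im=get_image("side"); a=im["color"][200:400,320:540,::-1]
cv2.imwrite("pics/c5.png",cv2.resize(a,(660,600),interpolation=2))
```

```text
[ 0.57620388 -0.08863172  0.05021379] [ 0.34021184  0.42195091 -0.56739426] [0.05061343 0.05015044]
```

View pics/c5.png

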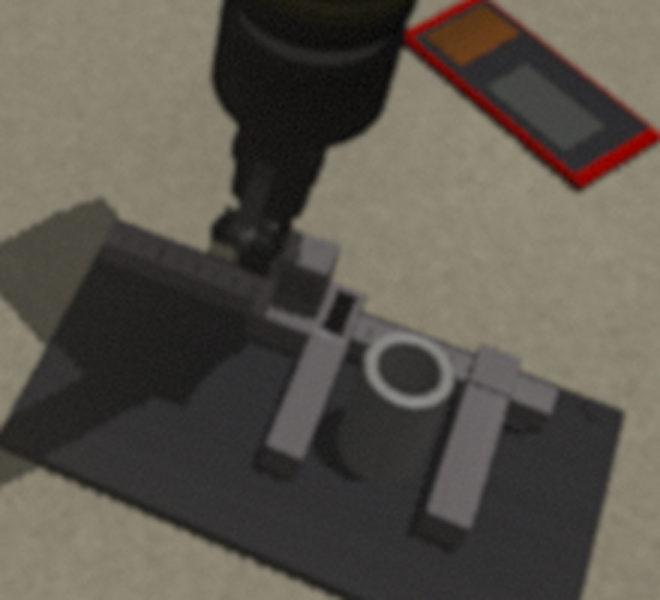

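The fingers push the thumb grip (305,260). The jaw (310,390) is about 15 mm short of full closure on the sleeve (410,370), which is still upright. I'll continue slowly.

Emit:
jog_arm --moves '[{"fingers":255,"tx":0.8,"ty":-3,"tz":0,"roll":0},{"fingers":255,"tx":0.8,"ty":-3,"tz":0,"roll":0},{"fingers":255,"tx":0.5,"ty":-2,"tz":0,"roll":0},{"fingers":255,"tx":0.5,"ty":-2,"tz":0,"roll":0},{"fingers":255,"tx":0,"ty":0,"tz":0,"roll":0}]'

```text
time_s: 12.75
tool_pos: [0.5786, -0.0983, 0.0502]
tcp_rot: [0.609, 0.793, -0.0, -0.0]
wrist_force: [0.0, 0.8, -0.5]
finger_gap: -0.0
gripper_force: 0.3
```

Emit:
jog_arm --moves '[{"fingers":255,"tx":0.3,"ty":-1,"tz":0,"roll":0},{"fingers":255,"tx":0.3,"ty":-1,"tz":0,"roll":0},{"fingers":255,"tx":0.2,"ty":-1,"tz":0,"roll":0}]'

```text
time_s: 13.05
tool_pos: [0.5793, -0.1008, 0.0503]
tcp_rot: [0.609, 0.793, -0.0, -0.0]
wrist_force: [-1.0, 2.0, -0.2]
finger_gap: -0.0002
gripper_force: 1.1
```

Emit:
jog_arm --moves '[{"fingers":255,"tx":0.3,"ty":-1,"tz":0,"roll":0},{"fingers":255,"tx":0.2,"ty":-1,"tz":0,"roll":0},{"fingers":255,"tx":0,"ty":0,"tz":0,"roll":0}]'

```text
time_s: 13.35
tool_pos: [0.5799, -0.1031, 0.0502]
tcp_rot: [0.609, 0.793, -0.0, -0.0]
wrist_force: [-0.9, 1.5, -1.2]
finger_gap: 0.0001
gripper_force: 0.8
```

Emit:
jog_arm --moves '[{"fingers":255,"tx":0.3,"ty":-1,"tz":0,"roll":0},{"fingers":255,"tx":0,"ty":0,"tz":0,"roll":0}]'

```text
time_s: 13.55
tool_pos: [0.5802, -0.1041, 0.0503]
tcp_rot: [0.609, 0.793, -0.0, -0.0]
wrist_force: [-0.8, 2.2, -1.7]
finger_gap: 0.0001
gripper_force: 0.8
```

Emit:
jog_arm --moves '[{"fingers":255,"tx":0.2,"ty":-1,"tz":0,"roll":0},{"fingers":255,"tx":0,"ty":0,"tz":0,"roll":0}]'

```text
time_s: 13.75
tool_pos: [0.5805, -0.1051, 0.0503]
tcp_rot: [0.609, 0.793, -0.0, -0.0]
wrist_force: [-2.0, 1.2, -0.5]
finger_gap: -0.0005
gripper_force: 0.9
```

Emit:
jog_arm --moves '[{"fingers":255,"tx":0.3,"ty":-1,"tz":0,"roll":0},{"fingers":255,"tx":0,"ty":0,"tz":0,"roll":0}]'

```text
time_s: 13.95
tool_pos: [0.5808, -0.1061, 0.0503]
tcp_rot: [0.609, 0.793, -0.0, 0.0]
wrist_force: [-0.8, 1.9, -1.2]
finger_gap: -0.0001
gripper_force: 0.9
```

Emit:
jog_arm --moves '[{"fingers":255,"tx":0.2,"ty":-0.8,"tz":0,"roll":0},{"fingers":255,"tx":0,"ty":0,"tz":0,"roll":0}]'

```text
time_s: 14.15
tool_pos: [0.5809, -0.1066, 0.0503]
tcp_rot: [0.609, 0.793, 0.0, -0.0]
wrist_force: [-1.6, 1.3, -1.2]
finger_gap: 0.0004
gripper_force: 1.4
```

Emit:
jog_arm --moves '[{"fingers":255,"tx":0.2,"ty":-0.8,"tz":0,"roll":0},{"fingers":255,"tx":0,"ty":0,"tz":0,"roll":0}]'

```text
time_s: 14.35
tool_pos: [0.581, -0.1069, 0.0503]
tcp_rot: [0.609, 0.793, 0.0, -0.0]
wrist_force: [-1.1, 4.8, 0.2]
finger_gap: -0.0
gripper_force: 2.5
```

Emit:
jog_arm --moves '[{"fingers":255,"tx":0.2,"ty":-0.7,"tz":0,"roll":0},{"fingers":255,"tx":0,"ty":0,"tz":0,"roll":0}]'

```text
time_s: 14.55
tool_pos: [0.5811, -0.1073, 0.0503]
tcp_rot: [0.609, 0.793, 0.0, -0.001]
wrist_force: [-1.4, 6.5, 1.0]
finger_gap: -0.0002
gripper_force: 3.1
```

The force has risen to 6.5 N with the motion stalling, so both sides are in contact. I'll back off and lift clear.

Emit:
jog_arm --moves '[{"fingers":255,"tx":-0.8,"ty":3,"tz":0,"roll":0},{"fingers":255,"tx":-1.5,"ty":6,"tz":0,"roll":0},{"fingers":255,"tx":-1.5,"ty":6,"tz":0,"roll":0},{"fingers":255,"tx":0,"ty":0,"tz":30,"roll":0},{"fingers":255,"tx":0,"ty":0,"tz":40,"roll":0}]'

```text
time_s: 15.05
tool_pos: [0.5758, -0.0926, 0.119]
tcp_rot: [0.609, 0.793, -0.001, -0.002]
wrist_force: [0.5, -0.6, 0.4]
finger_gap: -0.0003
gripper_force: 0.0
```

Emit:
jog_arm --moves '[{"fingers":255,"tx":0,"ty":40,"tz":20,"roll":0},{"fingers":255,"tx":0,"ty":40,"tz":0,"roll":0},{"fingers":255,"tx":0,"ty":0,"tz":0,"roll":0},{"fingers":255,"tx":0,"ty":0,"tz":0,"roll":0}]'

```text
time_s: 15.45
tool_pos: [0.5777, -0.0124, 0.1407]
tcp_rot: [0.608, 0.794, -0.0, 0.001]
wrist_force: [1.0, 0.1, -0.6]
finger_gap: -0.0002
gripper_force: 0.0
```

Run:
```python
from h import *
V=[]
for c in("side","top"):
    im=get_image(c); a=im["color"][:,:,::-1]
    V.append(cv2.resize(a[230:380,360:540] if c=="side" else a[170:320,350:530],(400,333),interpolation=2))
    C=(.540,-.150,.257)
    for q in [(-.035,-.02,.034),(.003,-.04,.08),(-.035,-.06,.034)]:
        p=proj(im,[*c2w(q[:2],C),q[2]]); print(c,q,(p-([360,230] if c=="side" else [350,170]))*400/180)
cv2.imwrite("pics/c6.png",np.hstack(V))
```

```text
side (-0.035, -0.02, 0.034) [160.82807295 287.91931939]
side (0.003, -0.04, 0.08) [226.06012362 212.08429468]
side (-0.035, -0.06, 0.034) [225.12623304 314.73300622]
top (-0.035, -0.02, 0.034) [233.99378291 218.9124404 ]
top (0.003, -0.04, 0.08) [259.06398993 158.67749514]
top (-0.035, -0.06, 0.034) [282.09866001 206.67927225]
```

View pics/c6.png

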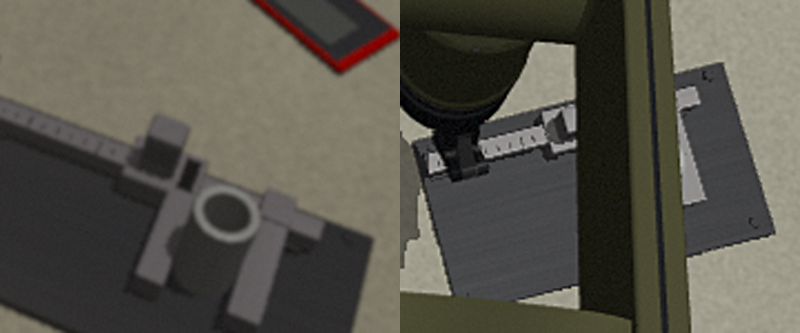

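The side view shows the sleeve upright, rim at (226,212) as predicted, held between the two jaws. The moving jaw tip at (165,290) matches a 40 mm opening, and the gripper is clear.

```bash
python3 -c "
from plant import workorder; print(workorder.job_done())"
```

```text
the job is handed in; nothing more can be done
None
```

The job is handed in: the sleeve stands upright on the plate with both jaws touching it (closed to about 6.5 N at most), the gripper is clear, and the rod and block were never touched; no verdict came back.

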